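# Let a thick tattoo grip roll into the tray

### The job

Push the loose steel tray sideways along its bay with the fingertips until it is fully home against the end stop under the dispenser's two lanes. Then press down the black paddle of the lane that holds the thicker grip, so that its gate lifts and the grip rolls out into the tray, and let the paddle come back up so that the gate shuts. Leave the thinner grip behind its gate, do not touch the grips or lift the tray, and leave everything else where it stands.

Things in the scene. Friction and masses are not known exactly. Their poses are not given: they have to be found in the camera images.
- dispenser: Fixed gravity dispenser for tattoo-machine grips: two sloping lanes side by side (left at y +31.5, right at y -31.5 mm), each with a gate, and a black paddle standing out on either side. Origin on the table, midway between the lanes, under the line of the gates; x points up the lanes, away from the tray, y to the left lane, z up. Rocker pivots: y +-111.5 mm, 105 mm up. Nothing on it is over 125 mm high at rest.
- gate_left (a point): Middle of the left lane's floor under its gate, 53 mm above the table. The lane is 58 mm wide inside with walls 24 mm high; its floor falls 15 degrees towards dispenser -x to an open mouth 50 mm in front of the gate, 40 mm above the table, and rises to a closed end 105 mm behind the gate.
- gate_right (a point): The same point of the right lane.
- bay_stop (a point): Middle of the end stop's face, 10 mm above the table (dispenser x -111, y +78 mm). The stop ends, on the left, the tray's bay: a strip of table 116 mm wide in front of the lanes, running along dispenser y, between a rear guide rail 12 mm high and a front fence 20 mm high (to y -240 mm). Its right end is open.
- tray: Loose open steel tray, 110 (x) by 150 (y) by 28 mm high, walls 4 mm, about 0.3 kg. Origin: centre of its underside. It starts to the right in the bay (dispenser x -111, y -130 to -85 mm), square with the dispenser; home is dispenser x -111, y +3 mm, its left wall against the end stop. 3 mm of play on either side in x.
- thick_center (a point): Centre of the thick grip: a black rubber roller 30 mm in diameter and 54 mm long, lying across one of the lanes (either one) just up the slope from its gate.
- thin_center (a point): Centre of the thin grip: the same but 18 mm in diameter, in the other lane.
- lever_left (a joint): Rocking lever of the left lane (dispenser +y), rad: 0 = paddle up and gate shut, 0.5 = paddle fully down (rigid stop). The gate, a tongue on its inner end, clears the thick grip above about 0.40. A spring brings the lever back when let go; pressing at the paddle takes about 3 N to start and 6 N at the bottom.
- lever_right (a joint): The same for the right lane (dispenser -y).
- paddle_left (a point): Centre of the top face of the left black paddle: a pad 44 mm (along dispenser x) by 40 mm (along dispenser y), 124 mm above the table at rest, where it slopes up outwards by 0.2 rad, and at dispenser y = +186 mm; it sinks about 37 mm when fully pressed, then sloping down outwards by 0.3 rad.
- paddle_right (a point): Centre of the top face of the right black paddle, the mirror image of the left one, at dispenser y = -186 mm.
- ink_a: Bystander: small black ink bottle, 32 mm wide, 85 mm tall, standing behind the left paddle. Origin: centre of its underside.
- ink_b: Bystander: small amber ink bottle, 32 mm wide, 85 mm tall, behind the right paddle. Origin: centre of its underside.
- jar: Bystander: low glass jar, 56 mm wide, 45 mm tall, in front of the left paddle. Origin: centre of its underside.
- cup: Bystander: small white cup, 40 mm wide, 30 mm tall, behind the left paddle. Origin: centre of its underside.
- tape: Bystander: roll of paper tape lying flat, 90 mm wide, 25 mm tall, far left. Origin: centre of its underside.
- pen: Bystander: pen-shaped tattoo machine lying down, 125 mm long, 28 mm thick, far right. Origin: centre of its underside.
Mind the look-alikes: they are no part of the job. Of the things like the tray, leave any that is green; of the rest the larger one is meant.

How it is judged:
By the outcome, as a careful person would: the job done as asked, in the order asked, and still so for the second after the job is handed in, with the robot touching nothing.
It also fails if it takes over 54 s, if anything falls off the work surface, if the arm or the gripper's body presses on something with over 40 N, if the wrist force passes 120 N, or if a joint passes its speed limit or range.

### The arm

A 7-joint arm with a two-finger parallel gripper is mounted at the origin on the work surface. World frame = base frame: x ahead of the robot, y to its left, z up, the work surface at z = 0. Lengths are in m, angles in rad, forces in N, time in s.
With the tool pointing down it reaches from about 0.4 to 0.875 m from the base axis. Payload 6.5 kg.
Tool frame: the origin (TCP) lies midway between the tips of the shut fingers; the grasp point (between the pads) lies 19 mm behind it; z points along the fingers, y is the line along which they close (so a half turn about z gives the same grasp; the last joint's range is limited). The gripper opens to 85 mm and grips with 20 to 120 N. Pads are 22 mm wide; open, the fingers measure 114 mm over their backs; the gripper's body (76 mm by 85 mm) begins 54 mm behind the grasp point. The pads swing forward as they close: fully open they stand 13 mm farther back than shut.
Start: joints at [1.095, 0.536, -0.004, 1.538, 0.003, 1.067, -0.071], TCP at [0.259, -0.596, 0.231] pointing down, gripper open.
Joint ranges: [-2.7, 2.7], [-0.37, 2.16], [-1.27, 1.26], [0.24, 2.4], [-1.31, 4.45], [0.19, 1.91], [-2.76, 2.76]. Speed limits (rad/s): [2.39, 2.39, 3.14, 3.14, 3.14, 3.14, 3.14].

### API

Orientations are given as a 3x3 rotation matrix whose columns are the frame's x, y, z axes.
In Python, from station import get_state, optics, robot gives the robot as it stands.
- The arm moves only by the shell command python3 -m handwheel 'ROWS' [FORCE]. ROWS is JSON, a list of rows, each an object with "grip": the opening in per cent of the stroke, from 0 (shut) to 100 (fully open); "dp": the shift along the tool's x, y, z in m, a list of three; "yaw": the turn about the tool's z in rad. A call has 1 to 5 rows; each row is the pose to reach, as a shift and turn from the pose commanded when the call began, along the tool's axes at that moment; what a row does not reach only later rows make up. A row lasts 1/8 s, in which the tool goes at most 62.5 mm and 10.7 degrees, less where a joint would pass 70% of its speed; a pose out of reach is approached as far as the arm can. A call with a gripper value outside its range is refused whole. The fingers move at their own pace and stop on an object; FORCE is the grip in N (left out, the last holds). Time passes only in rows, so rows that repeat a pose let the fingers close. It gives the time, the measured TCP pose, the force, the opening and the grip force at its end, in the units of the state.
- get_state(): the state, without advancing time (a new reading comes with each control period).
- optics.get_image(name): name is "side" or "top" or "wrist"; returns a dict with "frame" (400x640x3 uint8, red, green, blue), "fx", "fy", "cx", "cy" (pixels), "D" ([k1, k2, p1, p2, k3] as OpenCV has them; the pictures are not rectified), "T" (4x4, takes a point from camera to world coordinates). Camera axes: x right, y down, z forward; pixel columns grow to the right and rows downward; lengths in m; the calibration is good to about 2 mm. A picture is of the moment at which its call begins. There is no depth.
- robot.finish_job(): hands the job in; it is judged then, once.
The state is a dict: "time_s": time; "joints": joint angles; "joint_velocities": joint speeds; "joint_torque": joint torques, N m; "position": TCP position; "orientation": TCP orientation; "force": force on the tool from outside, world axes, zero at the start; "ft_torque": the same for the moment, N m; "finger_gap": finger opening in m; "gripper_force": force on a finger pad.
Only numpy, scipy, OpenCV 4.12 (cv2) and the standard library are available. Lean on these libraries where they do the work, as an engineer would, in place of code of your own. Each camera call takes 0.05 s, during which the arm holds its last target. There are 200 camera calls.

## Working session

There is one attempt and no reset: what is moved stays moved. The work goes in short steps, Python scripts to look and compute and a shell command to move; the robot and the scene stay as the last step left them, time stands still between calls to the robot, and variables do not carry over. Pictures are saved under pics/ and viewed, at most 10 in all, crops included, and the job is handed in when it is done.

```bash
mkdir -p pics; cat > h.py <<'E'
import numpy as np, cv2, sys
from station import get_state, optics, robot
def snap(n,f):
    d=optics.get_image(n); cv2.imwrite('pics/'+f,cv2.cvtColor(d['frame'],cv2.COLOR_RGB2BGR)); np.save('pics/'+f+'.npy',d,allow_pickle=True); return d
def load(f): return np.load('pics/'+f+'.npy',allow_pickle=True).item()
def ray(d,uv):
    K=np.array([[d['fx'],0,d['cx']],[0,d['fy'],d['cy']],[0,0,1.]])
    p=cv2.undistortPoints(np.array([[uv]],float),K,np.array(d['D'],float))[0,0]
    T=np.array(d['T']); return T[:3,3],T[:3,:3]@np.array([p[0],p[1],1.])
def onz(d,uv,z):
    o,r=ray(d,uv); return o+r*(z-o[2])/r[2]
def tri(d1,u1,d2,u2):
    o1,r1=ray(d1,u1);o2,r2=ray(d2,u2)
    s=np.linalg.lstsq(np.c_[r1,-r2],o2-o1,rcond=None)[0]
    a=o1+s[0]*r1;b=o2+s[1]*r2; return (a+b)/2,np.linalg.norm(a-b)
def proj(d,P):
    T=np.linalg.inv(np.array(d['T'])); K=np.array([[d['fx'],0,d['cx']],[0,d['fy'],d['cy']],[0,0,1.]])
    return cv2.projectPoints(np.array(P,float).reshape(-1,3),cv2.Rodrigues(T[:3,:3])[0],T[:3,3],K,np.array(d['D'],float))[0].reshape(-1,2)
E
python3 - <<'E'
from h import *
np.set_printoptions(precision=3,suppress=True)
a=snap('top','top1.png');b=snap('side','side1.png')
s=get_state();print(s['position'],s['orientation'],s['time_s'],s['finger_gap'])
print(np.array(a['T']),np.array(b['T']))
E
```

```text
[ 0.259 -0.596  0.231] [[ 0.917  0.398 -0.001]
 [ 0.398 -0.917  0.001]
 [-0.    -0.002 -1.   ]] 0.1 0.08531996033660827
[[ 0.021 -0.996  0.09   0.412]
 [-1.    -0.02   0.014 -0.009]
 [-0.012 -0.09  -0.996  1.512]
 [ 0.     0.     0.     1.   ]] [[-0.996 -0.054  0.07   0.454]
 [-0.088  0.631 -0.771  0.877]
 [-0.003 -0.774 -0.633  0.825]
 [ 0.     0.     0.     1.   ]]
```

View pics/top1.png

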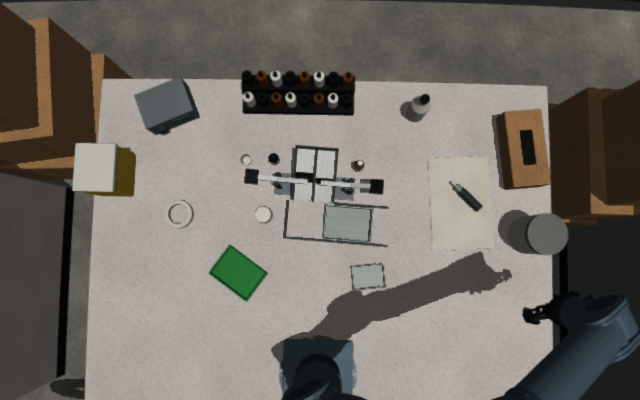

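View pics/side1.png

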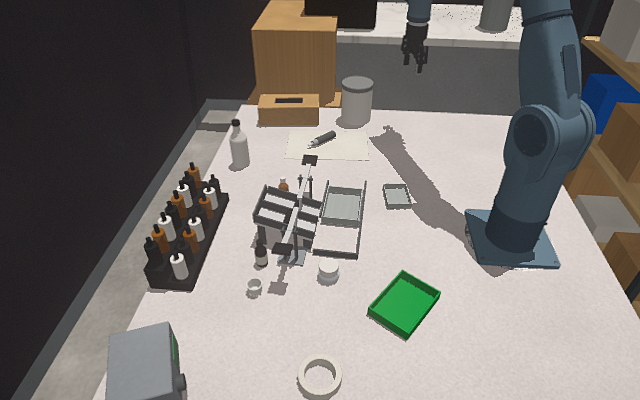

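Candidates for the tray, in top-view pixels: the steel tray in the bay (348,224), a small steel tray (368,276) and a green one (238,272). I choose (348,224), the larger one that isn't green. The paddles are at about (251,177) and (377,187). I'll check the choice and look for the grips in one close crop.

```bash
python3 - <<'E'
from h import *
a=cv2.imread('pics/top1.png')[140:255,240:400];b=cv2.imread('pics/side1.png')[145:270,235:375]
A=cv2.resize(a,(800,575),interpolation=cv2.INTER_CUBIC)
f=lambda i,w,h:cv2.resize(i,(w,h),interpolation=cv2.INTER_CUBIC)
c=np.zeros((500,800,3),np.uint8); A=f(a[:,:],400,288); 
a2=cv2.imread('pics/top1.png')[140:210,285:350]
c[:288,:400]=A; c[:357,400:]=f(b,400,357)
c[292:292+205,:190]=f(a2,190,205)
cv2.imwrite('pics/crop1.png',c)
E
```

```text
(no output)
```

View pics/crop1.png

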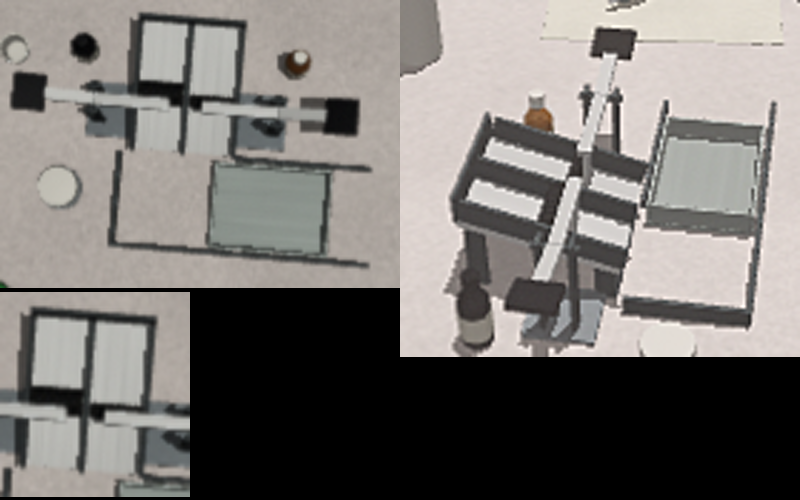

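The crop confirms the steel tray, at crop px (268,208), in the bay. The black band above the gate is longer in the left lane (crop px 160,93) than in the right (200,103), so the thick grip looks to be in the left lane. I'll check that with the wrist camera.

```bash
python3 - <<'E'
from h import *
np.set_printoptions(precision=4,suppress=True)
t=load('top1.png');s=load('side1.png')
def blob(d,x0,y0,x1,y1,th=45):
    g=d['frame'][y0:y1,x0:x1].max(2); n,l,st,c=cv2.connectedComponentsWithStats((g<th).astype(np.uint8))
    i=1+np.argmax(st[1:,4]); return c[i]+[x0,y0],st[i]
P={}
for k,bt,bs in (('L',(242,165,262,190),(268,238,296,262)),('R',(366,175,388,198),(298,150,322,168))):
    c,st=blob(t,*bt);c2,st2=blob(s,*bs)
    P[k]=onz(t,c,.124); print(k,c,st,c2,st2,P[k],tri(t,c,s,c2))
u=P['L']-P['R'];u[2]=0;print(np.linalg.norm(u)); u/=np.linalg.norm(u); x=np.array([u[1],-u[0],0]); m=(P['L']+P['R'])/2;m[2]=0
yaw=np.arctan2(x[1],x[0]);print('disp',m,yaw)
D=lambda X,Y,Z:m+x*X+u*Y+np.array([0,0,Z])
for uv in ((240+212*.4,140+163*.4),(240+330*.4,140+172*.4),(240+326*.4,140+254*.4),(240+208*.4,140+246*.4)):
    q=onz(t,uv,.028)-m; print('tray corner disp',q@x,q@u)
n={'stop':D(-111,78,0)*1}
for nm,p in (('stop',D(-.111,.078,.01)),('trayhome',D(-.111,.003,0)),('pL',D(0,.186,.124)),('pR',D(0,-.186,.124))): print(nm,p,proj(t,p),proj(s,p))
# band in the lanes along x: brightness profile
g=cv2.cvtColor(t['frame'],cv2.COLOR_RGB2GRAY)
for Y in (.0315+.012,.0315,.0315-.012,-.0315+.012,-.0315,-.0315-.012):
    print(Y,[int(g[int(round(v)),int(round(w))]) for w,v in proj(t,[D(X,Y,.053+.27*X) for X in np.arange(-.045,.1,.006)])])
E
```

```text
L [251.0127 175.9682] [  3   4  13  15 157] [272. 252.] [ 4 14  1  1  1] [0.6055 0.2104 0.124 ] (array([0.6184, 0.2141, 0.1092]), np.float64(0.021555920114120865))
R [376.0683 185.9565] [  3   5  14  13 161] [315.  164.5] [17 14  1  2  2] [ 0.5828 -0.161   0.124 ] (array([ 0.5753, -0.1633,  0.1034]), np.float64(0.019971478253076325))
0.37210470719652394
disp [0.5942 0.0247 0.    ] -0.061219945247968456
tray corner disp -0.061474569287620004 -0.039233507457735246
tray corner disp -0.06079735459902731 -0.1881932831432718
tray corner disp -0.16382398868923068 -0.1906581123360497
tray corner disp -0.16583812016970223 -0.04264949328381229
stop [0.4881 0.1094 0.01  ] [[286.8302 218.1305]] [[334.1061 252.5685]]
trayhome [0.4835 0.0345 0.    ] [[310.3779 220.2008]] [[337.352  235.7312]]
pL [0.6055 0.2104 0.124 ] [[251.0302 175.9695]] [[281.8807 247.2583]]
pR [ 0.5828 -0.1609  0.124 ] [[376.0507 185.9551]] [[309.0675 158.74  ]]
0.0435 [179, 180, 180, 179, 180, 186, 186, 180, 171, 182, 88, 16, 11, 63, 185, 185, 185, 184, 183, 187, 187, 187, 186, 186, 185]
0.0315 [181, 181, 180, 182, 182, 182, 184, 161, 182, 177, 67, 18, 10, 120, 184, 185, 185, 184, 184, 184, 185, 184, 185, 185, 181]
0.0195 [179, 180, 181, 181, 182, 183, 184, 182, 105, 36, 18, 14, 13, 38, 184, 187, 186, 186, 186, 186, 186, 186, 186, 185, 179]
-0.0195 [177, 176, 177, 178, 181, 178, 178, 150, 87, 53, 16, 158, 180, 180, 179, 179, 181, 182, 183, 181, 181, 182, 183, 184, 178]
-0.0315 [180, 180, 181, 181, 182, 181, 181, 175, 167, 182, 88, 84, 182, 184, 185, 185, 185, 185, 183, 184, 185, 186, 186, 185, 184]
-0.0435 [177, 177, 177, 178, 177, 177, 179, 178, 180, 179, 69, 117, 182, 183, 183, 184, 185, 185, 186, 186, 187, 188, 189, 189, 185]
```

Thick grip is in the left lane: its dark band is about 30 mm long, against about 15 mm in the right. I'll approach the tray's right end high up, with fingers shut.

```bash
python3 -m handwheel '[{"grip":0,"dp":[0.04,-0.032,0],"yaw":0.094},{"grip":0,"dp":[0.085,-0.068,0],"yaw":0.188},{"grip":0,"dp":[0.13,-0.104,0],"yaw":0.28},{"grip":0,"dp":[0.175,-0.14,0],"yaw":0.38},{"grip":0,"dp":[0.215,-0.172,0],"yaw":0.471}]' 30; python3 -c "
from h import *
s=get_state();p=np.array(s['position']);R=np.array(s['orientation']);print(p,R.round(3))
print('to go tool',R.T@(np.array([.467,-.203,p[2]])-p))"
```

```text
time_s: 0.72
position: [0.3884, -0.3505, 0.2311]
orientation: [[0.998, -0.063, -0.0], [-0.063, -0.998, 0.0], [-0.0, -0.0, -1.0]]
force: [1.1, 0.8, 0.8]
finger_gap: 0.0002
gripper_force: 0.0
[ 0.38836712 -0.35048151  0.23108109] [[ 0.998 -0.063 -0.   ]
 [-0.063 -0.998  0.   ]
 [-0.    -0.    -1.   ]]
to go tool [ 6.91373969e-02 -1.52164195e-01  6.19289796e-05]
```

```bash
python3 -m handwheel '[{"grip":0,"dp":[0.023,-0.05,0],"yaw":0},{"grip":0,"dp":[0.046,-0.1,0],"yaw":0},{"grip":0,"dp":[0.069,-0.152,0],"yaw":0},{"grip":0,"dp":[0.069,-0.152,0],"yaw":0},{"grip":0,"dp":[0.069,-0.152,0],"yaw":0}]'; python3 -c "
from h import *
d=snap('wrist','w1.png');print(np.array(d['T']).round(3))"
```

```text
time_s: 1.35
position: [0.4653, -0.2057, 0.231]
orientation: [[0.998, -0.061, -0.001], [-0.061, -0.998, -0.0], [-0.001, 0.0, -1.0]]
force: [-1.0, -0.7, -0.6]
finger_gap: 0.0003
gripper_force: 0.0
[[-0.06  -0.95  -0.306  0.543]
 [-0.998  0.058  0.018 -0.21 ]
 [ 0.001  0.306 -0.952  0.373]
 [ 0.     0.     0.     1.   ]]
```

View pics/w1.png

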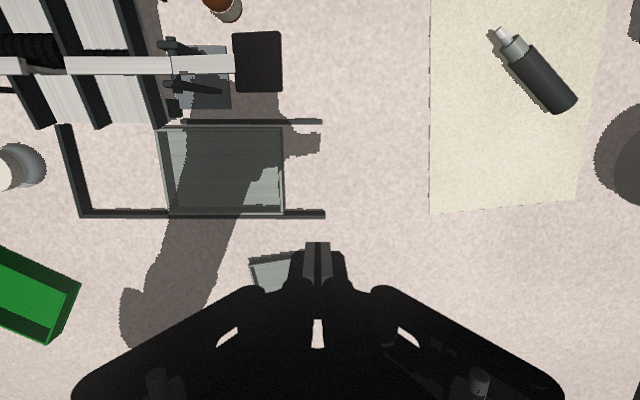

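The wrist view shows the tray's right rim between px (283,127) and (284,212), the rail at row 121, the fence at row 214, the right paddle at (258,61) and the thick grip in the left lane at (30,50).

```bash
python3 - <<'E'
from h import *
np.set_printoptions(precision=4,suppress=True)
w=load('w1.png');t=load('top1.png');m=np.array([.5942,.0247,0]);a=-.0612
x=np.array([np.cos(a),np.sin(a),0]);u=np.array([-x[1],x[0],0])
f=lambda p:(np.r_[(p-m)@x,(p-m)@u,p[2]])
for nm,uv,z in (('rimRear',(284,127),.028),('rimFront',(285,212),.028),('rail',(320,121),.012),('fence',(322,214),.02),('leftrear',(159,130),.028),('leftfront',(168,214),.028),('stopface',(80,212),.02),('padR',(258,61),.124)):
    print(nm,f(onz(w,uv,z)))
for nm,uw,ut in (('rimRear',(284,127),(372,209)),('rimFront',(285,212),(370.6,241.6)),('padR',(258,61),(376.07,185.96))):
    p,e=tri(w,uw,t,ut);print(nm,f(p),e)
s=get_state();R=np.array(s['orientation']);p=np.array(s['position']);print(f(p), R.T@(m+x*-.113+u*-.222+np.array([0,0,.014])-p))
E
```

```text
rimRear [-0.0556 -0.1986  0.028 ]
rimFront [-0.1622 -0.1962  0.028 ]
rail [-0.0493 -0.2412  0.012 ]
fence [-0.1679 -0.2442  0.02  ]
leftrear [-0.059  -0.0505  0.028 ]
leftfront [-0.165  -0.0442  0.028 ]
stopface [-0.1652  0.077   0.02  ]
padR [ 0.0008 -0.1905  0.124 ]
rimRear [-0.058  -0.193  -0.0198] 0.000718950161945093
rimFront [-0.1646 -0.1936  0.0189] 0.0034122109591372676
padR [ 0.0025 -0.1876  0.1089] 0.0011463858142337767
[-0.1148 -0.2386  0.2311] [ 0.0019 -0.0167  0.217 ]
```

Lower straight down; the fingertip back is about 25 mm off the wall.

```bash
python3 -m handwheel '[{"grip":0,"dp":[0.002,0,0.06],"yaw":0},{"grip":0,"dp":[0.003,0,0.12],"yaw":0},{"grip":0,"dp":[0.003,0,0.175],"yaw":0},{"grip":0,"dp":[0.003,0,0.217],"yaw":0},{"grip":0,"dp":[0.003,0,0.217],"yaw":0}]'
python3 -m handwheel '[{"grip":0,"dp":[0,-0.012,0],"yaw":0},{"grip":0,"dp":[0,-0.024,0],"yaw":0},{"grip":0,"dp":[0,-0.036,0],"yaw":0},{"grip":0,"dp":[0,-0.048,0],"yaw":0},{"grip":0,"dp":[0,-0.06,0],"yaw":0}]'
```

```text
time_s: 2.02
position: [0.4656, -0.2061, 0.0118]
orientation: [[0.998, -0.063, -0.006], [-0.063, -0.998, 0.001], [-0.007, -0.001, -1.0]]
force: [-0.4, 0.1, 0.7]
finger_gap: -0.0001
gripper_force: 0.0
time_s: 2.65
position: [0.4729, -0.1452, 0.0148]
orientation: [[0.998, -0.061, 0.001], [-0.061, -0.998, -0.001], [0.001, 0.001, -1.0]]
force: [0.1, -3.5, 1.3]
finger_gap: 0.0
gripper_force: 1.5
```

```bash
python3 -m handwheel '[{"grip":0,"dp":[0,-0.014,0],"yaw":0},{"grip":0,"dp":[0,-0.028,0],"yaw":0},{"grip":0,"dp":[0,-0.042,0],"yaw":0},{"grip":0,"dp":[0,-0.056,0],"yaw":0},{"grip":0,"dp":[0,-0.07,0],"yaw":0}]'
python3 -m handwheel '[{"grip":0,"dp":[0,-0.004,0],"yaw":0},{"grip":0,"dp":[0,-0.008,0],"yaw":0},{"grip":0,"dp":[0,-0.012,0],"yaw":0},{"grip":0,"dp":[0,-0.014,0],"yaw":0},{"grip":0,"dp":[0,-0.014,0],"yaw":0}]'
```

```text
time_s: 3.28
position: [0.4767, -0.0747, 0.0142]
orientation: [[0.998, -0.061, -0.0], [-0.061, -0.998, 0.0], [-0.0, -0.0, -1.0]]
force: [-0.5, -3.0, 2.5]
finger_gap: -0.0002
gripper_force: 1.5
time_s: 3.9
position: [0.4775, -0.0614, 0.0142]
orientation: [[0.998, -0.061, -0.0], [-0.061, -0.998, 0.0], [-0.0, -0.0, -1.0]]
force: [-0.2, -0.2, 0.1]
finger_gap: -0.0005
gripper_force: 0.1
```

```bash
python3 -m handwheel '[{"grip":0,"dp":[0,-0.002,0],"yaw":0},{"grip":0,"dp":[0,-0.004,0],"yaw":0},{"grip":0,"dp":[0,-0.006,0],"yaw":0},{"grip":0,"dp":[0,-0.007,0],"yaw":0}]'
python3 -m handwheel '[{"grip":0,"dp":[0,-0.001,0],"yaw":0},{"grip":0,"dp":[0,-0.002,0],"yaw":0},{"grip":0,"dp":[0,-0.002,0],"yaw":0}]'; python3 -c "
from h import *
snap('top','top2.png');snap('side','side2.png')
a=cv2.imread('pics/top2.png')[150:250,270:400];b=cv2.imread('pics/side2.png')[145:270,245:385]
r=lambda i:cv2.resize(i,(400,400*i.shape[0]//i.shape[1]),interpolation=cv2.INTER_CUBIC)
a,b=r(a),r(b);c=np.zeros((360,800,3),np.uint8);c[:a.shape[0],:400]=a;c[:b.shape[0],400:]=b[:360];cv2.imwrite('pics/c2.png',c)"
```

```text
time_s: 4.4
position: [0.4773, -0.0562, 0.0142]
orientation: [[0.998, -0.062, -0.001], [-0.062, -0.998, -0.002], [-0.001, 0.002, -1.0]]
force: [-1.8, -7.7, 0.9]
finger_gap: 0.0
gripper_force: 3.9
time_s: 4.78
position: [0.477, -0.0561, 0.0142]
orientation: [[0.998, -0.064, -0.002], [-0.064, -0.998, -0.003], [-0.002, 0.004, -1.0]]
force: [-2.8, -10.9, 1.0]
finger_gap: -0.0001
gripper_force: 5.4
```

View pics/c2.png

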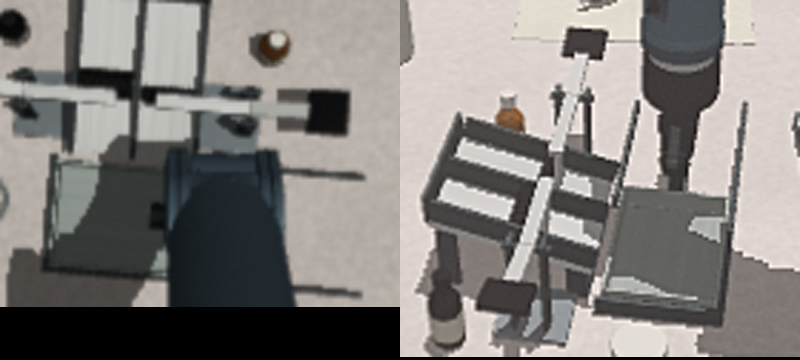

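The tray's left wall is at the stop (crop px 50,210), and the motion stalled at 11 N, so it is home. Back off, rise, and go over to the left paddle.

```bash
python3 -m handwheel '[{"grip":0,"dp":[0,0.03,0],"yaw":0},{"grip":0,"dp":[0,0.035,-0.05],"yaw":0},{"grip":0,"dp":[0,0.035,-0.11],"yaw":0},{"grip":0,"dp":[0,0.035,-0.17],"yaw":0},{"grip":0,"dp":[0,0.035,-0.21],"yaw":0}]'
python3 -m handwheel '[{"grip":0,"dp":[0,-0.02,-0.01],"yaw":0},{"grip":0,"dp":[0.03,-0.08,-0.01],"yaw":0},{"grip":0,"dp":[0.06,-0.14,-0.01],"yaw":0},{"grip":0,"dp":[0.08,-0.19,-0.01],"yaw":0},{"grip":0,"dp":[0.08,-0.19,-0.01],"yaw":0}]'
python3 - <<'E'
from h import *
d=snap('wrist','w2.png');s=get_state();p=np.array(s['position']);R=np.array(s['orientation'])
print(p,R.T@(np.array([.6055,.2104,.14])-p))
E
```

```text
time_s: 5.5
position: [0.4769, -0.0871, 0.2273]
orientation: [[0.998, -0.061, 0.003], [-0.061, -0.998, 0.0], [0.003, -0.0, -1.0]]
force: [1.5, 0.1, 0.2]
finger_gap: -0.0001
gripper_force: 0.0
time_s: 6.12
position: [0.568, 0.1043, 0.2341]
orientation: [[0.999, -0.052, 0.001], [-0.052, -0.999, 0.004], [0.0, -0.004, -1.0]]
force: [-0.0, -1.0, -0.5]
finger_gap: 0.0
gripper_force: 0.0
[0.56734977 0.10036352 0.23389941] [ 0.03198279 -0.11187882  0.09402551]
```

View pics/w2.png

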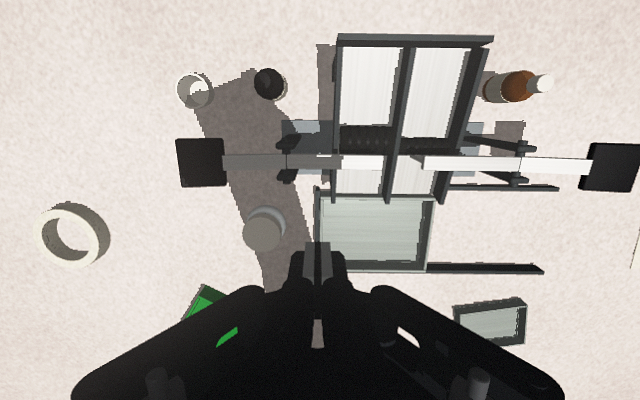

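The view shows the tray square against the stop (left wall at px 318,230). The thick grip is in the left lane (365,140), the thin one in the right (425,143), and the left paddle is centred at (201,162).

```bash
python3 - <<'E'
from h import *
np.set_printoptions(precision=4,suppress=True)
w=load('w2.png');t=load('top1.png')
print(onz(w,(201,162),.124),tri(w,(201,162),t,(251.01,175.97)))
s=get_state();p=np.array(s['position']);R=np.array(s['orientation'])
print(p,R.T@(np.array([.6055,.2104,.14])-p))
m=np.array([.5942,.0247,0]);a=-.0612
x=np.array([np.cos(a),np.sin(a),0]);u=np.array([-x[1],x[0],0])
for uv in ((318,190),(318,270),(435,200),(428,270)):
    q=onz(w,uv,.028)-m; print(q@x,q@u)
E
```

```text
[0.6073 0.2071 0.124 ] (array([0.6063, 0.2114, 0.1152]), np.float64(0.0012252030616950696))
[0.5673 0.1004 0.2339] [ 0.032  -0.1119  0.094 ]
-0.04968408029921746 0.07754137374156608
-0.16565478877526316 0.07633313100150413
-0.061416524176903596 -0.073098627259944
-0.16393026759374238 -0.0773265401785202
```

```bash
python3 -m handwheel '[{"grip":0,"dp":[0.016,-0.056,0.02],"yaw":0},{"grip":0,"dp":[0.032,-0.11,0.05],"yaw":0},{"grip":0,"dp":[0.032,-0.11,0.085],"yaw":0},{"grip":0,"dp":[0.032,-0.11,0.085],"yaw":0},{"grip":0,"dp":[0.032,-0.11,0.085],"yaw":0}]'
```

```text
time_s: 6.8
position: [0.6069, 0.2031, 0.1506]
orientation: [[0.998, -0.064, 0.001], [-0.064, -0.998, -0.001], [0.001, 0.0, -1.0]]
force: [-0.6, -0.2, 0.2]
finger_gap: -0.0002
gripper_force: 0.0
```

```bash
python3 -m handwheel '[{"grip":0,"dp":[0,-0.006,0.01],"yaw":0},{"grip":0,"dp":[0,-0.006,0.022],"yaw":0},{"grip":0,"dp":[0,-0.006,0.034],"yaw":0},{"grip":0,"dp":[0,-0.006,0.046],"yaw":0},{"grip":0,"dp":[0,-0.006,0.056],"yaw":0}]'
python3 -m handwheel '[{"grip":0,"dp":[0,0,0.002],"yaw":0},{"grip":0,"dp":[0,0,0.004],"yaw":0},{"grip":0,"dp":[0,0,0.005],"yaw":0},{"grip":0,"dp":[0,0,0.005],"yaw":0},{"grip":0,"dp":[0,0,0.005],"yaw":0}]'
python3 - <<'E'
from h import *
snap('wrist','w3.png');snap('side','side3.png')
a=cv2.imread('pics/w3.png')[:300];b=cv2.imread('pics/side3.png')[145:285,235:385]
r=lambda i:cv2.resize(i,(400,400*i.shape[0]//i.shape[1]),interpolation=cv2.INTER_CUBIC)
a,b=r(a),r(b);c=np.zeros((380,800,3),np.uint8);c[:a.shape[0],:400]=a;c[:b.shape[0],400:]=b;cv2.imwrite('pics/c3.png',c)
E
```

```text
time_s: 7.42
position: [0.6069, 0.2111, 0.0929]
orientation: [[0.998, -0.061, 0.001], [-0.061, -0.998, 0.0], [0.001, -0.0, -1.0]]
force: [-0.4, -0.2, 6.4]
finger_gap: 0.0002
gripper_force: 2.9
time_s: 8.05
position: [0.6068, 0.2102, 0.0885]
orientation: [[0.998, -0.062, 0.0], [-0.062, -0.998, -0.001], [0.0, 0.001, -1.0]]
force: [-1.0, 0.1, 5.2]
finger_gap: 0.0001
gripper_force: 2.8
```

View pics/c3.png

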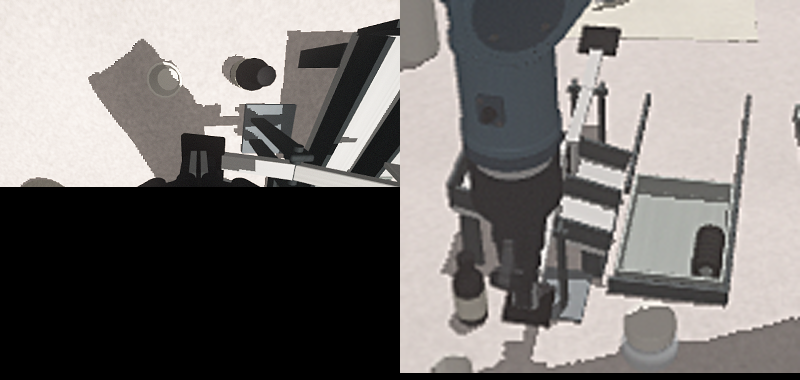

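The paddle is down, and the thick grip now lies in the tray at crop px (708,250). Release straight up and back off.

```bash
python3 -m handwheel '[{"grip":0,"dp":[0,0,-0.012],"yaw":0},{"grip":0,"dp":[0,0,-0.03],"yaw":0},{"grip":0,"dp":[0,0,-0.06],"yaw":0},{"grip":0,"dp":[0,0,-0.11],"yaw":0},{"grip":0,"dp":[0,0,-0.15],"yaw":0}]'
python3 -m handwheel '[{"grip":0,"dp":[-0.03,0.05,0],"yaw":0},{"grip":0,"dp":[-0.04,0.1,0],"yaw":0},{"grip":0,"dp":[-0.04,0.1,0],"yaw":0},{"grip":0,"dp":[-0.04,0.1,0],"yaw":0}]'
python3 -c "
from h import *
snap('wrist','w4.png')"
```

```text
time_s: 8.78
position: [0.6062, 0.2099, 0.2406]
orientation: [[0.998, -0.062, -0.0], [-0.062, -0.998, -0.001], [-0.0, 0.001, -1.0]]
force: [0.8, 0.5, 0.2]
finger_gap: 0.0004
gripper_force: 0.0
time_s: 9.28
position: [0.5602, 0.1135, 0.2387]
orientation: [[0.998, -0.062, -0.0], [-0.062, -0.998, -0.0], [-0.0, 0.0, -1.0]]
force: [-0.3, 0.4, -0.2]
finger_gap: -0.0001
gripper_force: 0.0
```

View pics/w4.png

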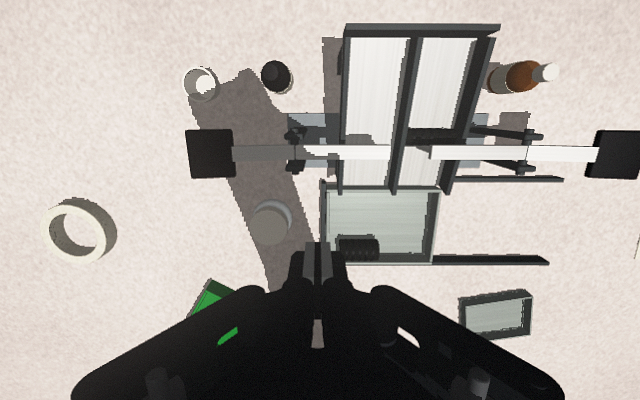

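The thick grip is in the tray (358,248), the left lane is empty, the thin grip is still at (432,135) and the left paddle is back up (210,153). One check that the grip's impact didn't move the tray, then hand in.

```bash
python3 - <<'E'
from h import *
m=np.array([.5942,.0247,0]);a=-.0612
x=np.array([np.cos(a),np.sin(a),0]);u=np.array([-x[1],x[0],0])
w=load('w4.png')
for uv in ((326,186),(325,263),(440,193),(433,263)):
    q=onz(w,uv,.028)-m; print(q@x,q@u)
i=cv2.imread('pics/w4.png')[170:275,305:455];cv2.imwrite('pics/c4.png',cv2.resize(i,None,fx=5,fy=5,interpolation=cv2.INTER_CUBIC))
E
```

```text
-0.05412518946764903 0.07531195758717157
-0.165813248026867 0.07564818017926554
-0.06347318987248236 -0.07250191421760215
-0.16592057856516904 -0.07625015894600887
```

View pics/c4.png

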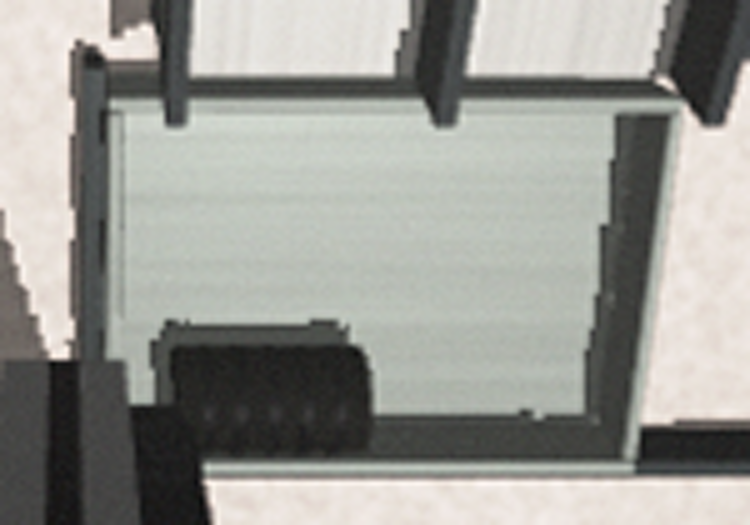

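The tray's left rim (crop px 108,230) sits flush against the dark stop at (90,230) with no gap. The grip lies in the tray at (270,400).

```bash
python3 -c "
from station import robot
print(robot.finish_job())"
```

```text
the job is handed in; nothing more can be done
None
```

I handed the job in at about 9 s of robot time: the tray is home against the end stop, the thick grip from the left lane is in it, the left paddle is back up, and the thin grip is still in the right lane.

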